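# Load a specimen carrier under the leaf spring of a microscope loading stage

### The job

Load the specimen carrier into the loading stage: with the fingertips, press the carrier down hard on its sprung platform and, keeping it pressed, slide it under the cross bar and the leaf spring until it is fully home against the end stop, then take the hand away and leave it there. Do not grasp or lift the carrier, and leave the other things on the bench where they stand.

Things in the scene. Friction and masses are not known exactly. Their poses are not given: they have to be found in the camera images.
- loader: Loading stage fixed to the bench (place, heading vary): grey base 295 mm long (x -95 to 200), 100 wide, 10 thick. Origin on the bench, on the centre line of its channel; +x is the loading direction, z up. Channel 63 mm wide between dark steel cheeks (10 mm thick, tops at z 26, x -95 to 125); its fixed floor beyond x = 64 is at z = 10. Carrier fully home: carrier origin at loader x = 65 mm.
- bar (a point): Middle of the underside of the rigid dark steel cross bar over the channel: loader x = 67, y = 0, z = 25.5 mm. The bar is 16 mm long in x (59 to 75), 83 mm wide, top at z = 35.5 mm.
- end_stop (a point): On the face of the rigid end stop that the carrier's nose meets: loader x = 120, y = 0, z = 17 mm. Behind it a white housing reaches x = 192, z = 44 mm.
- carrier: Specimen carrier: loose aluminium plate 110 (x) x 60 x 12 mm, 0.14 to 0.26 kg, four round wells in front. Origin: centre of underside; +x (nose) along the loader's +x. Starts on the platform, underside at loader z 18.5, origin at loader x -22 to 2 mm. That high, its nose butts on the bar (at x = 4): it must be pressed 5 mm or more lower to pass. Friction on the stage about 0.3.
- thumb_rest (a point): Centre of the flat thumb rest on the carrier's top face at its tail: carrier x = -39, y = 0, z = 12 mm. The rest spans carrier x = -55 to -23 mm over the full 60 mm width; it stays over the platform during the whole slide.
- ridge (a point): Middle of the top of the ridge across the carrier, ahead of the thumb rest: carrier x = -20, y = 0, z = 20.5 mm. It is 6 mm thick (x -23 to -17), 56 mm wide, stands 8.5 mm above the top face; fingertips on the thumb rest can push forward against it.
- platform (a joint): Sprung grey platform under the carrier, loader x -79.5 to 55.5 mm: 0 up (top at loader z 18.5 mm), grows as it is pressed straight down, 0.008 m at its hard stop (top at z 10.5). Starts to move at 4 N, 10 N takes it to the stop, the carrier's weight helping a little. It springs up when released; with the carrier home under the bar the tail then rises only a few mm.
- leaf (a joint): Bright steel leaf spring, 16 mm wide, fixed to the far side of the bar, sloping down to its free end at loader x = 111 mm, 6 mm above the channel floor. 0 when free, grows (rad) as it is lifted, about 0.15 lying on the carrier, pressing with about 4 N. The carrier's nose meets it when the carrier's origin is at about loader x = 40 mm.
- dish: Bystander: covered round culture dish, 90 mm across, 15 mm high, standing beside the loader on its left (+y). Origin: centre of its underside.
- small_dish: Bystander: covered round culture dish, 58 mm across, 15 mm high, to the loader's right (-y). Origin: centre of its underside.
- tip_box: Bystander: pipette tip box with cream lid, 119 x 84 x 62 mm high, right of the loader's far end. Origin: centre of its underside.
- bottle: Bystander: reagent bottle with blue cap, 60 mm across, 125 mm high, left of the loader's far end. Origin: centre of its underside.
- vial: Bystander: small amber vial, 26 mm across, 50 mm high, right of the loader's near end. Origin: centre of its underside.
- mailer: Bystander: white plastic slide box, 82 x 30 x 18 mm high, left of the loader. Origin: centre of its underside.
Things that resemble listed ones, but are neither listed nor needed, are in the scene too. Several things have the shape of the carrier; the one meant has the colours described above.

How it is judged (in metres and radians):
On the way, in this order (a step that is already met when the one before it is completed fails the run):
1. the fingers press the carrier down on its platform by at least 5 mm, before its nose has gone under the bar (value of joint platform above 0.005 m and contact force between the fingers and carrier above 3 N and x of carrier in the frame of loader below 0.012 m), for 0.05 s.
2. still pressed down by the fingers, the carrier's nose lifts the leaf spring (value of joint platform above 0.005 m and contact force between the fingers and carrier above 3 N and value of joint leaf above 0.06 rad), for 0.05 s.
At the end, for the whole second after the job is handed in: The carrier is home: its origin within 5 mm of loader x = 65 mm, lying in the channel under the bar (level to 0.1 rad), at rest, with the leaf spring lying on it (leaf above 0.08 rad) (x of carrier in the frame of loader between 0.06 and 0.068 m and z of carrier in the frame of loader between 0.006 and 0.018 m and angle between the x axis of carrier and the x axis of loader, either way round below 0.1 rad and angle between carrier's own z axis and vertical below 0.1 rad and value of joint leaf above 0.08 rad and linear speed of carrier below 0.02 m/s); the robot touches nothing.
It fails at once if the carrier is lifted more than about 12 mm off its platform (z of carrier in the frame of loader above 0.03 m).
It fails at once if a bystander is moved more than 25 mm (distance of any of dish, small_dish, tip_box, bottle, vial, mailer from where it was at the start of the episode above 0.025 m).
It fails at once if the bottle, the vial or the tip box is tipped over (angle between any of bottle, vial, tip_box's own z axis and vertical above 0.5 rad).
It also fails if it takes over 32 s, if anything falls off the work surface, if the arm or the gripper's body presses on something with over 40 N, if the wrist force passes 120 N, or if a joint passes its speed limit or range.

### The arm

A 6-joint arm with a two-finger parallel gripper is mounted at the origin on the work surface. World frame = base frame: x ahead of the robot, y to its left, z up, the work surface at z = 0. Lengths are in m, angles in degrees, forces in N, time in s.
With the tool pointing down it reaches from about 0.4 to 0.825 m from the base axis. Payload 7 kg.
Tool frame: the origin (TCP) lies on the centre line of the jaws, within the pads' length; the fingertips stand 11 mm ahead of it and the grasp point (between the pads) lies 8 mm behind it; z points along the fingers, y is the line along which they close (so a half turn about z gives the same grasp; the last joint's range is limited). The gripper opens to 88 mm and grips with 3 to 60 N. Pads are 19 mm wide; open, the fingers measure 130 mm over their backs; the gripper's body (78 mm by 193 mm) begins 47 mm behind the grasp point.
Start: joints at [81.308, 20.546, 0.682, 0, -70.136, -16.507], TCP at [0.287, 0.611, 0.209] pointing down, gripper open.
Joint ranges: [-176.03, 176.03], [-82.01, 121.73], [-58.28, 71.71], [-173.87, 95.51], [-174.79, -0.11], [-173.66, 173.66]. Speed limits (degrees/s): [136.94, 136.94, 172.46, 180, 180, 180].

### API

Orientations are given as [roll, pitch, yaw] about the fixed x, y, z axes, in that order (R = Rz(yaw) Ry(pitch) Rx(roll)).
In Python, from plant import r, capture, camera_model, job gives the robot as it stands.
- The arm moves only by the tool drive_tool, never from a script. Its argument "increments" is a list that holds one entry, the list of rows, each a list of 5 numbers: the gripper's target within -1 to 1 (fully open at 1, half-way at 0, shut at -1), then the shift along the tool's x, y, z scaled (see below), then the turn about the tool's z scaled (see below). In form: [[[gripper, tx, ty, tz, roll], ...]]. A call has 1 to 5 rows; each row is the pose to reach, as a shift and turn from the pose commanded when the call began, along the tool's axes at that moment, turning the shorter way round; what a row does not reach only later rows make up. The controller multiplies each number of a shift by 120 mm and each number of a turn by 360 degrees. A row lasts 1/8 s, in which the tool goes at most 62.5 mm and 10.7 degrees, less where a joint would pass 70% of its speed; a pose out of reach is approached as far as the arm can. A call with a number of a shift or a turn outside -1 to 1 is refused whole. A call with a gripper value outside its range is refused whole. The fingers move at their own pace and stop on an object; "squeeze" is the grip in N (left out, the last holds). Time passes only in rows, so rows that repeat a pose let the fingers close. It gives the time, the measured TCP pose, the force, the opening and the grip force at its end, in the units of the state.
- r.get_state(): the state, without advancing time (a new reading comes with each control period).
- capture(name): name is "scene" or "top" or "wrist"; returns the picture (420x560x3 uint8, red, green, blue); there is no depth.
- camera_model(name): a dict with "camera_matrix" (3x3 intrinsics, pixels), "rvec" (rotation vector, rad) and "tvec" (3), from world to camera coordinates, as OpenCV has them. Camera axes: x right, y down, z forward; pixel columns grow to the right and rows downward; lengths in m; the calibration is good to about 2 mm. The wrist camera is an equidistant fisheye: a pixel r from the principal point sees the ray r / f radians off the axis. A picture is of the moment at which its call begins: read the wrist's pose just before it. camera_model takes no time and is no camera call; for the wrist camera it gives the pose at the moment of the call.
- job.close_job(): hands the job in; it is judged then, once.
The state is a dict: "time_s": time; "joints": joint angles; "qd": joint speeds; "joint_torque": joint torques, N m; "tcp_pos": TCP position; "eef_rot": TCP orientation; "contact_force": force on the tool from outside, world axes, zero at the start; "moment": the same for the moment, N m; "gripper_width": finger opening in m; "gripper_force": force on a finger pad.
Only numpy, scipy, OpenCV 4.12 (cv2) and the standard library are available. Lean on these libraries where they do the work, as an engineer would, in place of code of your own. Each camera call takes 0.05 s, during which the arm holds its last target. There are 200 camera calls.

## Working session

There is one attempt and no reset: what is moved stays moved. The work goes in short steps, Python scripts to look and compute and a tool call to move; the robot and the scene stay as the last step left them, time stands still between calls to the robot, and variables do not carry over. Pictures are saved under pics/ and viewed, at most 10 in all, crops included, and the job is handed in when it is done.

Besides the shell and the picture viewer there is one more tool, called after ">>>" as name(argument=value, ...), one argument or row to a line, values as JSON. drive_tool: Moves the arm, as the interface text tells. Its arguments: {"type":"object","properties":{"increments":{"type":"array"},"squeeze":{"type":"number"}},"required":["increments"]}

```bash
mkdir -p pics; python3 - <<'E'
from plant import r,capture,camera_model,job
import cv2
s=r.get_state();print(s)
for n in("scene","top"):
    cv2.imwrite(f"pics/{n}0.png",cv2.cvtColor(capture(n),cv2.COLOR_RGB2BGR));print(n,camera_model(n))
E
```

```text
{'time_s': 0.0, 'joints': array([ 8.13077849e+01,  2.05911588e+01,  6.35259795e-01, -2.02518175e-02,
       -7.01352119e+01, -1.65062551e+01]), 'qd': array([-0.01913612,  0.00016116,  0.01315578,  0.06664849, -0.11270901,
       -0.01797504]), 'joint_torque': array([ 1.22465586e-03, -5.82714951e+01,  2.93045801e+01,  6.99667364e+00,
        6.97305237e-03, -1.60160885e-04]), 'tcp_pos': array([0.28719943, 0.61029852, 0.2081367 ]), 'eef_rot': array([ 1.79907234e+02, -7.63545175e-03, -2.52053607e+01]), 'contact_force': array([ 0.48524303, -0.03228228, -0.43173926]), 'moment': array([ 0.00302012,  0.01226563, -0.06919845]), 'gripper_force': 0.0, 'gripper_width': 0.08751529481039971}
scene {'camera_matrix': array([[402.8968902 ,   0.        , 281.56375421],
       [  0.        , 402.8968902 , 207.5409472 ],
       [  0.        ,   0.        ,   1.        ]]), 'rvec': array([ 1.5136294 ,  2.03914963, -0.87948406]), 'tvec': array([ 0.15340444, -0.3382465 ,  1.19059956])}
top {'camera_matrix': array([[532.53327363,   0.        , 272.14332149],
       [  0.        , 532.53327363, 211.86675722],
       [  0.        ,   0.        ,   1.        ]]), 'rvec': array([ 2.14585595, -2.13204197,  0.19970871]), 'tvec': array([0.01900262, 0.569737  , 1.19604824])}
```

View pics/top0.png

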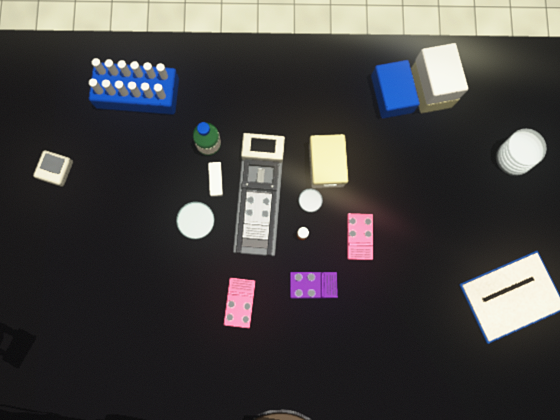

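View pics/scene0.png

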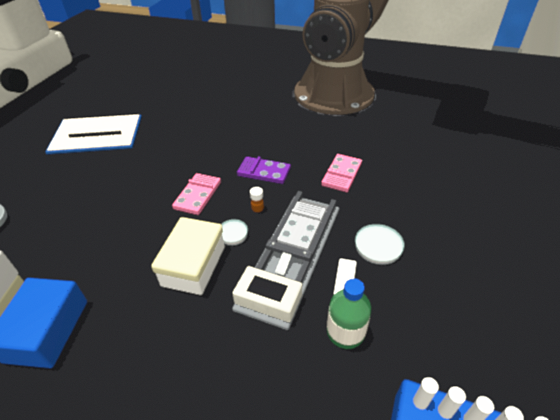

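The aluminium carrier sits in the loader at top pixel (257,215). The pink ones at (240,303) and (360,236) and the purple one at (314,285) have the same shape but the wrong colour and lie loose on the bench. I'll confirm this in one enlarged crop.

```bash
cat > h.py <<'E'
import cv2,numpy as np
from plant import r,capture,camera_model,job
def ray(n,px,z,m=None):
    m=m or camera_model(n);R=cv2.Rodrigues(m["rvec"])[0];C=-R.T@m["tvec"]
    px=np.array(px,float).reshape(-1,1,2);K=m["camera_matrix"]
    if n=="wrist":
        q=(px[:,0]-K[:2,2])/K[0,0];t=np.linalg.norm(q,axis=1,keepdims=True)
        d=np.hstack([q/np.maximum(t,1e-9)*np.sin(t),np.cos(t)])
    else: d=np.hstack([cv2.undistortPoints(px,K,None)[:,0],np.ones((len(px),1))])
    d=d@R
    return C+d*((z-C[2])/d[:,2])[:,None]
def proj(n,P,m=None):
    m=m or camera_model(n);R=cv2.Rodrigues(m["rvec"])[0];c=np.atleast_2d(P)@R.T+m["tvec"];K=m["camera_matrix"]
    if n=="wrist":
        rr=np.linalg.norm(c[:,:2],axis=1,keepdims=True);return c[:,:2]/rr*np.arctan2(rr,c[:,2:])*K[0,0]+K[:2,2]
    return c[:,:2]/c[:,2:]*K[0,0]+K[:2,2]
E
python3 - <<'E'
from h import *
im=cv2.imread("pics/top0.png");c=im[125:265,215:305];cv2.imwrite("pics/crop0.png",cv2.resize(c,None,fx=4.2,fy=4.2,interpolation=cv2.INTER_CUBIC))
print(ray("top",[[257,215],[263,145],[257,245]],.03))
print(camera_model("wrist"))
E
```

```text
[[0.56501379 0.05825094 0.03      ]
 [0.73719436 0.0454186  0.03      ]
 [0.49364802 0.05754105 0.03      ]]
{'camera_matrix': array([[325.1922621 ,   0.        , 273.2825979 ],
       [  0.        , 325.1922621 , 207.65701463],
       [  0.        ,   0.        ,   1.        ]]), 'rvec': array([-1.59501153,  2.51509158,  0.3379441 ]), 'tvec': array([ 0.67323256, -0.03517782,  0.39006822])}
```

View pics/crop0.png

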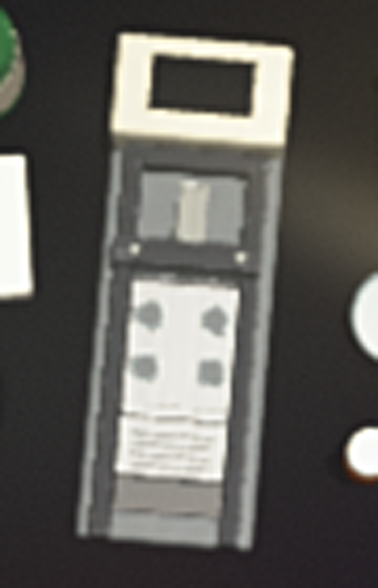

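The crop shows the white/silver carrier with four grey wells, its nose just short of the bar (crop row 280; bar with two screws at crop (133,247) and (240,257)). Its ribbed thumb rest is at crop (170,450), so this is the carrier meant.

```bash
python3 - <<'E'
from h import *
f=lambda a,z: ray("top",np.array(a)/4.2+[214.6,124.6],z)[:,:2]   # resize centre offset
tail=f([[78,535],[250,548]],.01); scr=f([[133,247],[240,257]],.0355)
ct=f([[115,472],[222,480]],.0305); cn=f([[132,280],[240,287]],.0305); hs=f([[118,32],[293,47]],.044)
for n,v in dict(tail=tail,scr=scr,ct=ct,cn=cn,hs=hs).items(): print(n,v.round(4).tolist(),v.mean(0).round(4),np.linalg.norm(v[0]-v[1]).round(4))
a=tail.mean(0)
for q,L in((scr,162),(hs,287)):
    d=q.mean(0)-a;print(np.degrees(np.arctan2(d[1],d[0])),np.linalg.norm(d),L)
d=cn.mean(0)-ct.mean(0);print(np.degrees(np.arctan2(d[1],d[0])),np.linalg.norm(d))
E
```

```text
tail [[0.4788, 0.1143], [0.4721, 0.0169]] [0.4754 0.0656] 0.0976
scr [[0.6402, 0.0845], [0.6349, 0.0238]] [0.6376 0.0541] 0.061
ct [[0.5123, 0.093], [0.5082, 0.0331]] [0.5102 0.0631] 0.0601
cn [[0.6221, 0.085], [0.6186, 0.0236]] [0.6204 0.0543] 0.0615
hs [[0.7643, 0.0945], [0.7564, -0.0058]] [0.7604 0.0443] 0.1006
-4.035362424910351 0.1625437015290911 162
-4.265555922851751 0.2857571578267652 287
-4.5508163893460924 0.11047461499368735
```

>>> drive_tool(
  increments=[
    [[-1,0.4,0.35,0,0],[-1,0.8,0.7,0,0],[-1,0.94,0.82,0,0]],
  ],
  squeeze=10,
)

```text
time_s: 0.48
tcp_pos: [0.3483, 0.4708, 0.2091]
eef_rot: [180.0, 0.0, -25.3]
contact_force: [-0.3, 1.3, 0.3]
gripper_width: 0.0632
gripper_force: 0.0
```

>>> drive_tool(
  increments=[
    [[-1,0.4,0.35,0,0],[-1,0.8,0.7,0,0],[-1,0.94,0.82,0,0]],
  ],
)

```text
time_s: 0.85
tcp_pos: [0.4083, 0.3341, 0.2091]
eef_rot: [180.0, 0.0, -25.3]
contact_force: [-0.6, 0.4, 0.2]
gripper_width: 0.0329
gripper_force: 0.0
```

>>> drive_tool(
  increments=[
    [[-1,0.4,0.35,0,0],[-1,0.8,0.7,0,0],[-1,0.94,0.82,0,0]],
  ],
)

```text
time_s: 1.23
tcp_pos: [0.4685, 0.1972, 0.209]
eef_rot: [180.0, 0.0, -25.3]
contact_force: [-0.1, 0.5, 0.1]
gripper_width: 0.004
gripper_force: 0.0
```

>>> drive_tool(
  increments=[
    [[-1,0.4,0.35,0,0],[-1,0.8,0.7,0.3,0],[-1,0.94,0.82,0.6,-0.03],[-1,0.94,0.82,0.6,-0.058],[-1,0.94,0.82,0.6,-0.058]],
  ],
)

```text
time_s: 1.85
tcp_pos: [0.5282, 0.0621, 0.1365]
eef_rot: [180.0, 0.1, -4.4]
contact_force: [1.5, 0.1, -0.6]
gripper_width: 0.0005
gripper_force: 0.0
```

```bash
python3 - <<'E'
from h import *
m=camera_model("wrist");s=r.get_state();im=cv2.cvtColor(capture("wrist"),cv2.COLOR_RGB2BGR)
np.save("w1.npy",np.r_[m["rvec"],m["tvec"]]);cv2.imwrite("pics/w1.png",im);print(s["tcp_pos"],s["eef_rot"])
L=np.array([.5705,.0589]);a=np.radians(-4.3);u=np.array([np.cos(a),np.sin(a)]);v=np.array([-u[1],u[0]])
def W(x,y,z): return np.r_[L+u*x+v*y,z]
big=im.copy()
pts=[W(-5+x,y,.0305) for x,y in []]
for x,y,z,c in [(-.06,.03,.0305,0),(-.06,-.03,.0305,0),(.05,.03,.0305,0),(.05,-.03,.0305,0),(-.025,.028,.039,1),(-.025,-.028,.039,1),(.059,.04,.0355,2),(.059,-.04,.0355,2)]:
    p=proj("wrist",W(x,y,z),m)[0];print(x,y,p.round(1));cv2.circle(big,tuple(p.round().astype(int)),2,[(0,0,255),(255,0,0),(0,255,0)][c],-1)
cv2.imwrite("pics/w1m.png",cv2.resize(big,(800,600)))
E
```

```text
[0.52816852 0.06209992 0.13645062] [ 1.79959694e+02  5.66486264e-02 -4.43529427e+00]
-0.06 0.03 [239.9 217.6]
-0.06 -0.03 [305.8 217.4]
0.05 0.03 [237.4  94.4]
0.05 -0.03 [307.5  94.2]
-0.025 0.028 [240.1 181.5]
-0.025 -0.028 [305.3 181.3]
0.059 0.04 [225.   83.9]
0.059 -0.04 [319.9  83.6]
```

View pics/w1m.png

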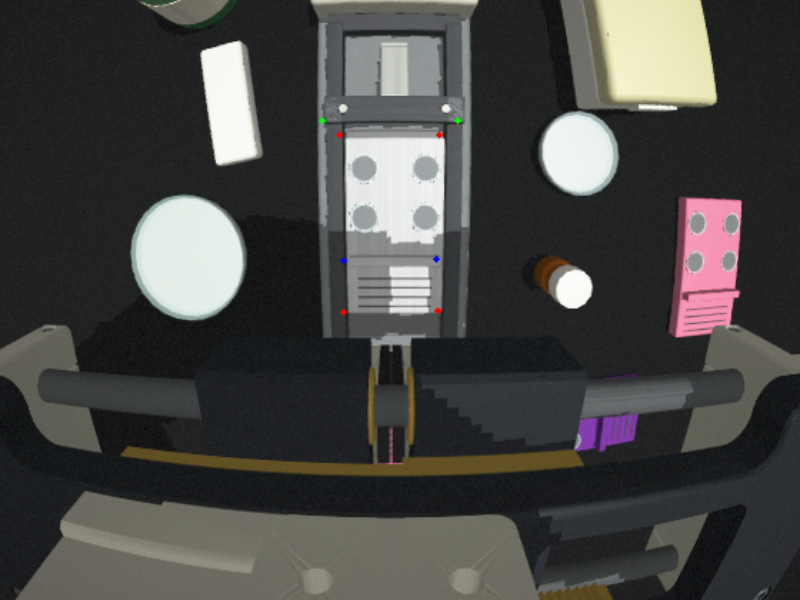

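>>> drive_tool(
  increments=[
    [[-1,0,0.017,0.3,0],[-1,0,0.017,0.6,0],[-1,0,0.017,0.72,0],[-1,0,0.017,0.74,0],[-1,0,0.017,0.74,0]],
  ],
)

```text
time_s: 2.52
tcp_pos: [0.5288, 0.061, 0.0494]
eef_rot: [-180.0, -0.1, -4.3]
contact_force: [-0.9, 0.7, 0.5]
gripper_width: 0.0007
gripper_force: 0.0
```

>>> drive_tool(
  increments=[
    [[-1,0,0,0.03,0],[-1,0,0,0.06,0],[-1,0,0,0.06,0]],
  ],
)

```text
time_s: 2.9
tcp_pos: [0.5278, 0.0604, 0.041]
eef_rot: [180.0, 0.0, -4.3]
contact_force: [0.2, 0.9, -0.1]
gripper_width: 0.0006
gripper_force: 0.0
```

>>> drive_tool(
  increments=[
    [[-1,0,0,0.03,0],[-1,0,0,0.04,0],[-1,0,0,0.04,0]],
  ],
)

```text
time_s: 3.28
tcp_pos: [0.5278, 0.0604, 0.0361]
eef_rot: [180.0, 0.0, -4.3]
contact_force: [0.9, -0.3, -0.0]
gripper_width: 0.0008
gripper_force: 0.0
```

>>> drive_tool(
  increments=[
    [[-1,0,0,0.02,0],[-1,0,0,0.03,0],[-1,0,0,0.03,0]],
  ],
)

```text
time_s: 3.65
tcp_pos: [0.5278, 0.0604, 0.0325]
eef_rot: [180.0, 0.0, -4.3]
contact_force: [-0.8, 0.1, -0.7]
gripper_width: 0.0006
gripper_force: 0.0
```

No contact force where it was expected, so I'll look.

```bash
python3 - <<'E'
from h import *
s=r.get_state();print(s["tcp_pos"],s["contact_force"])
w=cv2.cvtColor(capture("wrist"),cv2.COLOR_RGB2BGR);t=cv2.cvtColor(capture("scene"),cv2.COLOR_RGB2BGR)
cv2.imwrite("pics/w2.png",w)
a=cv2.resize(w[60:300,150:390],(400,400),interpolation=2);b=cv2.resize(t[160:320,230:390],(400,400),interpolation=2)
cv2.imwrite("pics/c2.png",np.hstack([a,b]))
E
```

```text
[0.52783072 0.06041294 0.03251472] [-0.81677073  0.14879826 -0.73701499]
```

View pics/c2.png

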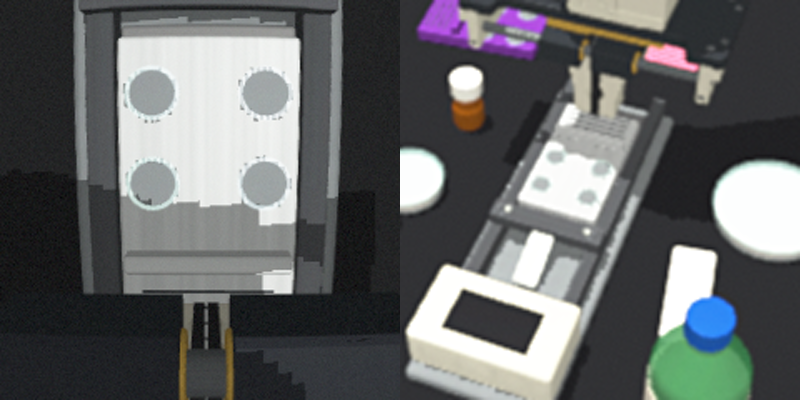

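```bash
python3 - <<'E'
from h import *
im=cv2.cvtColor(capture("scene"),cv2.COLOR_RGB2BGR);t=np.array([.5278,.0604,.0215])
a=np.radians(-4.3);u=np.array([np.cos(a),np.sin(a),0]);L=np.array([.5703,.058,0])
k=5;c=cv2.resize(im[170:270,260:360],None,fx=k,fy=k,interpolation=2)
def dot(P,col):
    p=(proj("scene",P)[0]-[259.6,169.6])*k;print(P.round(3),p.round(0));cv2.circle(c,tuple(p.astype(int)),3,col,-1)
dot(t,(0,0,255))
for z in(.0225,.0305):
  for y in(-.03,.03): dot(L+u*(-.06)+np.array([0,y,z]),(0,255,0) if z>.03 else (255,0,0))
cv2.imwrite("pics/c3.png",c)
E
```

```text
[0.528 0.06  0.022] [246. 216.]
[0.51  0.032 0.022] [190. 172.]
[0.51  0.092 0.022] [335. 201.]
[0.51  0.032 0.03 ] [191. 158.]
[0.51  0.092 0.03 ] [336. 186.]
```

View pics/c3.png

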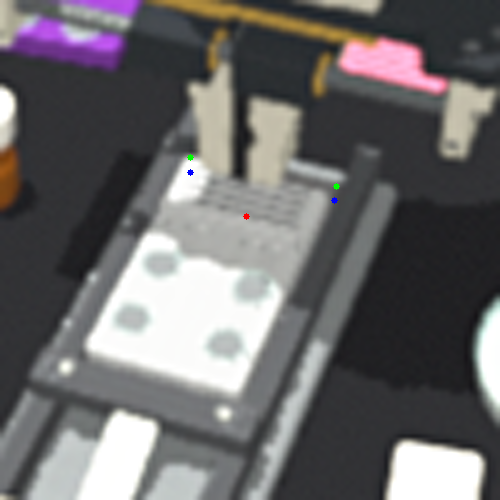

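The picture shows the fingertips (about (242,183) in the crop) ending just above the rear part of the thumb rest. They look higher than computed, so I'll go down gently by force.

>>> drive_tool(
  increments=[
    [[-1,0,0,0.02,0],[-1,0,0,0.03,0],[-1,0,0,0.03,0]],
  ],
)

```text
time_s: 4.18
tcp_pos: [0.5278, 0.0604, 0.0289]
eef_rot: [180.0, 0.0, -4.3]
contact_force: [0.1, -0.3, 0.8]
gripper_width: 0.0006
gripper_force: 0.0
```

```bash
python3 - <<'E'
from h import *
s=r.get_state();print(s["tcp_pos"],s["contact_force"],s["joint_torque"])
im=cv2.cvtColor(capture("scene"),cv2.COLOR_RGB2BGR);k=6
c=cv2.resize(im[150:250,270:370],None,fx=k,fy=k,interpolation=2)
t=s["tcp_pos"]
a=np.radians(-4.3);u=np.array([np.cos(a),np.sin(a),0]);v=np.array([-u[1],u[0],0])
for dx,dy,dz,col in[(0,0,0,(0,0,255)),(0,0,-.011,(0,255,255)),(0,0,.066,(0,255,0)),(0,.0965,.066,(0,255,0)),(0,-.0965,.066,(0,255,0))]:
    p=(proj("scene",t+u*dx+v*dy+[0,0,dz])[0]-[269.6,149.6])*k;cv2.circle(c,tuple(p.astype(int)),3,col,-1)
w=cv2.cvtColor(capture("wrist"),cv2.COLOR_RGB2BGR);m=camera_model("wrist")
R=cv2.Rodrigues(m["rvec"])[0];C=-R.T@m["tvec"];print("cam rel tcp",C-t)
cv2.imwrite("pics/c4.png",c);cv2.imwrite("pics/w4.png",w)
E
```

```text
[0.52779252 0.06039374 0.02889808] [ 0.07940988 -0.30553671  0.76465296] [ 7.01210251e-05 -4.63689494e+01  2.07762605e+01  4.88941938e+00
  1.10891713e-01  1.49690146e-05]
cam rel tcp [ 0.06925476 -0.00574157  0.1765191 ]
```

View pics/c4.png

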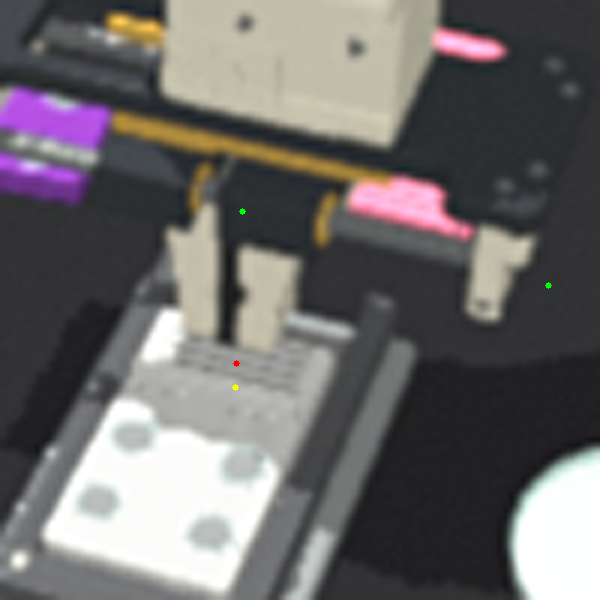

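The hand pose matches, but the tips appear roughly 15–20 mm short of nominal and nothing has been touched yet. I'll keep descending in small steps until there is force.

>>> drive_tool(
  increments=[
    [[-1,0,0,0.015,0],[-1,0,0,0.025,0],[-1,0,0,0.025,0]],
  ],
)

```text
time_s: 4.65
tcp_pos: [0.5278, 0.0604, 0.0259]
eef_rot: [180.0, 0.0, -4.3]
contact_force: [-0.3, -0.5, 0.2]
gripper_width: 0.0007
gripper_force: 0.0
```

>>> drive_tool(
  increments=[
    [[-1,0,0,0.01,0],[-1,0,0,0.017,0],[-1,0,0,0.017,0]],
  ],
)

```text
time_s: 5.03
tcp_pos: [0.5279, 0.0604, 0.0239]
eef_rot: [180.0, 0.0, -4.3]
contact_force: [0.5, 0.9, -0.4]
gripper_width: 0.0001
gripper_force: 0.0
```

```bash
python3 - <<'E'
from h import *
t=np.array([.5278,.0604,.0289])
for nm,px in(("tip",(269.6+237/6,149.6+343/6)),("bracket",(269.6+485/6,149.6+320/6)),("tipL",(269.6+203/6,149.6+338/6)),("tipR",(269.6+258/6,149.6+348/6))):
    for z in(.02,.03,.04,.05,.06): print(nm,z,(ray("scene",[px],z)[0,:2]-t[:2]).round(4))
im=cv2.imread("pics/top0.png")
print("vial top",ray("top",[[303,232]],.05),"tipbox near edge",ray("top",[[313,190],[346,187]],.03))
E
```

```text
tip 0.02 [-0.0185 -0.0042]
tip 0.03 [-0.0084 -0.0019]
tip 0.04 [0.0018 0.0004]
tip 0.05 [0.0119 0.0027]
tip 0.06 [0.022 0.005]
bracket 0.02 [-0.053   0.0739]
bracket 0.03 [-0.0422  0.0748]
bracket 0.04 [-0.0315  0.0757]
bracket 0.05 [-0.0208  0.0767]
bracket 0.06 [-0.01    0.0776]
tipL 0.02 [-0.0177 -0.0158]
tipL 0.03 [-0.0075 -0.0133]
tipL 0.04 [ 0.0026 -0.0108]
tipL 0.05 [ 0.0127 -0.0083]
tipL 0.06 [ 0.0228 -0.0058]
tipR 0.02 [-0.0181  0.0032]
tipR 0.03 [-0.008   0.0054]
tipR 0.04 [0.0021 0.0075]
tipR 0.05 [0.0122 0.0097]
tipR 0.06 [0.0224 0.0119]
vial top [[ 0.52249702 -0.0491916   0.05      ]] tipbox near edge [[ 0.62669103 -0.07509734  0.03      ]
 [ 0.63471621 -0.15438136  0.03      ]]
```

>>> drive_tool(
  increments=[
    [[-1,0,0,0.015,0],[-1,0,0,0.025,0],[-1,0,0,0.025,0]],
  ],
)

```text
time_s: 5.4
tcp_pos: [0.5278, 0.0604, 0.0209]
eef_rot: [180.0, 0.0, -4.3]
contact_force: [-0.5, 0.1, 0.3]
gripper_width: 0.0006
gripper_force: 0.0
```

>>> drive_tool(
  increments=[
    [[-1,0,0,0.01,0],[-1,0,0,0.017,0],[-1,0,0,0.017,0]],
  ],
)

```text
time_s: 5.78
tcp_pos: [0.5279, 0.0604, 0.0189]
eef_rot: [180.0, 0.0, -4.3]
contact_force: [-0.7, 0.3, -0.0]
gripper_width: 0.0005
gripper_force: 0.0
```

>>> drive_tool(
  increments=[
    [[-1,0,0,0.01,0],[-1,0,0,0.017,0],[-1,0,0,0.017,0]],
  ],
)

```text
time_s: 6.15
tcp_pos: [0.5278, 0.0604, 0.0168]
eef_rot: [180.0, 0.0, -4.3]
contact_force: [0.4, 0.2, 1.1]
gripper_width: 0.0006
gripper_force: 0.0
```

>>> drive_tool(
  increments=[
    [[-1,0,0,0.01,0],[-1,0,0,0.017,0],[-1,0,0,0.017,0]],
  ],
)

```text
time_s: 6.52
tcp_pos: [0.5279, 0.0604, 0.0148]
eef_rot: [180.0, 0.0, -4.3]
contact_force: [-0.6, -0.6, -0.5]
gripper_width: 0.0004
gripper_force: 0.0
```

```bash
python3 - <<'E'
from h import *
im=cv2.cvtColor(capture("scene"),cv2.COLOR_RGB2BGR);w=cv2.cvtColor(capture("wrist"),cv2.COLOR_RGB2BGR)
c=cv2.resize(im[170:250,275:350],(450,480),interpolation=2)
d=cv2.resize(w[60:300,190:365],(350,480),interpolation=2)
cv2.imwrite("pics/c5.png",np.hstack([c,d]));cv2.imwrite("pics/s5.png",im);cv2.imwrite("pics/w5.png",w)
E
```

```text
(no output)
```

View pics/c5.png

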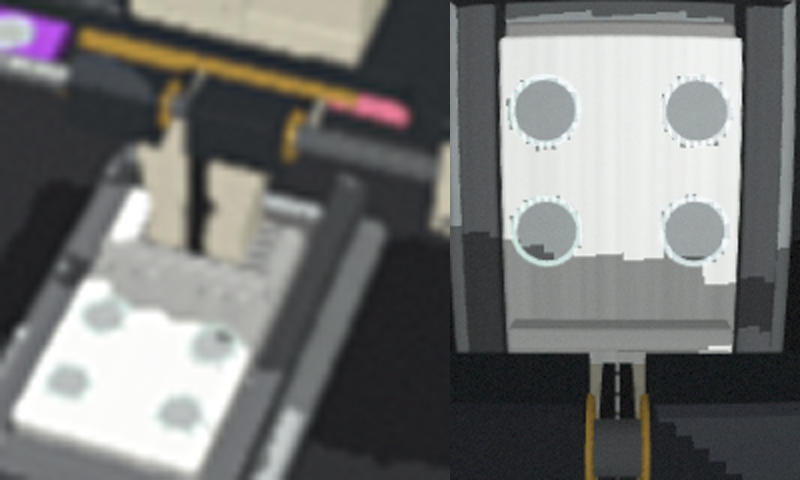

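The tips now cover the ribs right above the thumb rest, just behind the ridge (left crop (205,255)), so contact should be close.

>>> drive_tool(
  increments=[
    [[-1,0,0,0.01,0],[-1,0,0,0.017,0],[-1,0,0,0.017,0]],
  ],
)

```text
time_s: 7.0
tcp_pos: [0.528, 0.0605, 0.0129]
eef_rot: [180.0, -0.0, -4.3]
contact_force: [0.0, 0.1, 2.2]
gripper_width: 0.0002
gripper_force: 1.0
```

>>> drive_tool(
  increments=[
    [[-1,0,0,0.01,0],[-1,0,0,0.017,0],[-1,0,0,0.017,0]],
  ],
)

```text
time_s: 7.38
tcp_pos: [0.528, 0.0605, 0.0109]
eef_rot: [-180.0, -0.0, -4.3]
contact_force: [-0.8, -0.4, 3.1]
gripper_width: 0.0007
gripper_force: 1.8
```

>>> drive_tool(
  increments=[
    [[-1,0,0,0.01,0],[-1,0,0,0.025,0],[-1,0,0,0.025,0]],
  ],
)

```text
time_s: 7.75
tcp_pos: [0.528, 0.0605, 0.0078]
eef_rot: [180.0, -0.0, -4.3]
contact_force: [-2.4, -0.4, 5.7]
gripper_width: 0.0001
gripper_force: 2.9
```

>>> drive_tool(
  increments=[
    [[-1,0,0,0.01,0],[-1,0,0,0.025,0],[-1,0,0,0.025,0]],
  ],
)

```text
time_s: 8.12
tcp_pos: [0.528, 0.0605, 0.0053]
eef_rot: [-180.0, -0.0, -4.3]
contact_force: [-3.4, 1.2, 9.3]
gripper_width: 0.0006
gripper_force: 4.6
```

>>> drive_tool(
  increments=[
    [[-1,0,0,0.01,0],[-1,0,0,0.015,0],[-1,0,0,0.015,0]],
  ],
)

```text
time_s: 8.5
tcp_pos: [0.5281, 0.0605, 0.0049]
eef_rot: [180.0, -0.0, -4.3]
contact_force: [-9.3, 0.2, 26.4]
gripper_width: 0.0004
gripper_force: 13.4
```

>>> drive_tool(
  increments=[
    [[-1,0.03,0,0,0],[-1,0.06,0,0,0],[-1,0.08,0,0,0],[-1,0.08,0,0,0]],
  ],
)

```text
time_s: 9.0
tcp_pos: [0.538, 0.0598, 0.005]
eef_rot: [-180.0, -0.1, -4.3]
contact_force: [-8.7, -0.7, 25.7]
gripper_width: -0.0
gripper_force: 12.9
```

>>> drive_tool(
  increments=[
    [[-1,0.03,0,0,0],[-1,0.07,0,0,0],[-1,0.11,0,0,0],[-1,0.15,0,0,0],[-1,0.16,0,0,0]],
  ],
)

```text
time_s: 9.62
tcp_pos: [0.5571, 0.0583, 0.0051]
eef_rot: [180.0, -0.1, -4.3]
contact_force: [-9.0, 0.5, 26.6]
gripper_width: 0.0004
gripper_force: 13.3
```

```bash
python3 - <<'E'
from h import *
im=cv2.cvtColor(capture("scene"),cv2.COLOR_RGB2BGR);w=cv2.cvtColor(capture("wrist"),cv2.COLOR_RGB2BGR)
c=cv2.resize(im[180:280,265:350],(408,480),interpolation=2)
d=cv2.resize(w[40:280,190:365],(350,480),interpolation=2)
cv2.imwrite("pics/c6.png",np.hstack([c,d]))
E
```

```text
(no output)
```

View pics/c6.png

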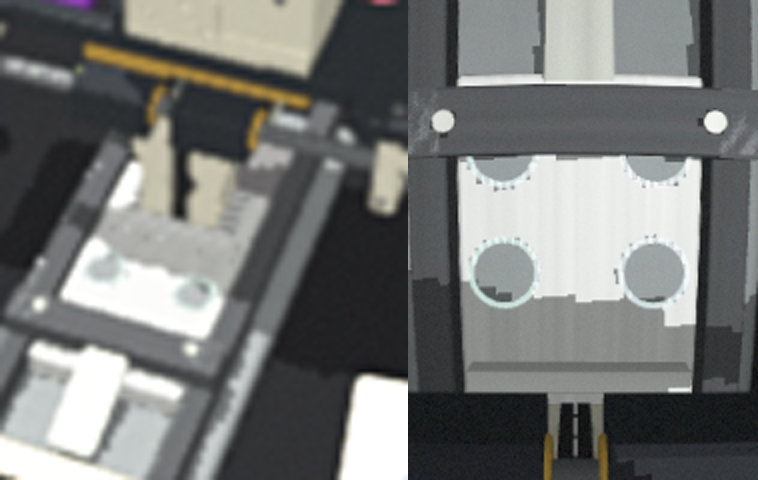

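The nose is through under the bar (right crop rows 80–155) and the carrier moves with the fingers. I'll continue the slide.

>>> drive_tool(
  increments=[
    [[-1,0.04,0,0,0],[-1,0.08,0,0,0],[-1,0.12,0,0,0],[-1,0.16,0,0,0],[-1,0.17,0,0,0]],
  ],
)

```text
time_s: 10.35
tcp_pos: [0.5764, 0.0566, 0.005]
eef_rot: [180.0, 0.0, -4.3]
contact_force: [-12.2, 2.2, 29.4]
gripper_width: 0.0007
gripper_force: 14.3
```

>>> drive_tool(
  increments=[
    [[-1,0.03,0,0,0],[-1,0.06,0,0,0],[-1,0.09,0,0,0],[-1,0.1,0,0,0]],
  ],
)

```text
time_s: 10.85
tcp_pos: [0.588, 0.0555, 0.005]
eef_rot: [180.0, 0.1, -4.3]
contact_force: [-12.4, 1.1, 28.1]
gripper_width: 0.0001
gripper_force: 13.8
```

>>> drive_tool(
  increments=[
    [[-1,0.02,0,0,0],[-1,0.04,0,0,0],[-1,0.05,0,0,0],[-1,0.05,0,0,0]],
  ],
)

```text
time_s: 11.35
tcp_pos: [0.594, 0.055, 0.005]
eef_rot: [180.0, 0.0, -4.3]
contact_force: [-11.9, 0.3, 26.7]
gripper_width: 0.0005
gripper_force: 13.0
```

>>> drive_tool(
  increments=[
    [[-1,0.015,0,0,0],[-1,0.025,0,0,0],[-1,0.025,0,0,0]],
  ],
)

```text
time_s: 11.72
tcp_pos: [0.5971, 0.0548, 0.005]
eef_rot: [180.0, 0.0, -4.3]
contact_force: [-10.8, 1.0, 25.5]
gripper_width: 0.0001
gripper_force: 12.7
```

>>> drive_tool(
  increments=[
    [[-1,0.015,0,0,0],[-1,0.025,0,0,0],[-1,0.025,0,0,0]],
  ],
)

```text
time_s: 12.1
tcp_pos: [0.5982, 0.0546, 0.005]
eef_rot: [179.9, 0.2, -4.3]
contact_force: [-17.7, 4.3, 31.7]
gripper_width: 0.0006
gripper_force: 15.8
```

>>> drive_tool(
  increments=[
    [[-1,0.01,0,0,0],[-1,0.02,0,0,0],[-1,0.02,0,0,0]],
  ],
)

```text
time_s: 12.48
tcp_pos: [0.6002, 0.0541, 0.0049]
eef_rot: [179.9, 0.3, -4.3]
contact_force: [-19.6, 2.0, 32.3]
gripper_width: 0.0007
gripper_force: 16.2
```

>>> drive_tool(
  increments=[
    [[-1,0.015,0,0,0],[-1,0.025,0,0,0],[-1,0.025,0,0,0]],
  ],
)

```text
time_s: 12.85
tcp_pos: [0.6016, 0.0538, 0.0049]
eef_rot: [179.9, 0.4, -4.3]
contact_force: [-24.5, 4.5, 37.5]
gripper_width: 0.0002
gripper_force: 20.3
```

Firmly against the stop (about 25 N forward), so I'll lift off straight up.

>>> drive_tool(
  increments=[
    [[-1,0,0,-0.03,0],[-1,0,0,-0.08,0],[-1,0,0,-0.14,0],[-1,0,0,-0.25,0],[-1,0,0,-0.4,0]],
  ],
)

```text
time_s: 13.48
tcp_pos: [0.6069, 0.0546, 0.0518]
eef_rot: [-180.0, -0.0, -4.3]
contact_force: [-0.5, -0.4, -0.3]
gripper_width: 0.0007
gripper_force: 0.0
```

>>> drive_tool(
  increments=[
    [[-1,0,0,-0.4,0],[-1,0,0,-0.7,0],[-1,0,0,-0.7,0]],
  ],
)

```text
time_s: 13.85
tcp_pos: [0.6092, 0.0553, 0.1396]
eef_rot: [-179.8, -0.4, -4.3]
contact_force: [0.5, -0.2, -0.7]
gripper_width: 0.0001
gripper_force: 0.0
```

```bash
python3 - <<'E'
from h import *
s=r.get_state();print(s["time_s"],s["tcp_pos"],s["contact_force"])
w=cv2.cvtColor(capture("wrist"),cv2.COLOR_RGB2BGR);m=camera_model("wrist")
L=np.array([.5703,.057]);a=np.radians(-4.3);u=np.array([np.cos(a),np.sin(a)]);v=np.array([-u[1],u[0]])
for x,z in[(.01,.024),(.042,.0245),(.048,.033),(.120,.022)]:
  for y in(-.028,.028):
    p=proj("wrist",np.r_[L+u*x+v*y,z],m)[0].round().astype(int);cv2.circle(w,tuple(p),1,(0,0,255),-1)
cv2.imwrite("pics/w7.png",cv2.resize(w[0:280,130:430],(640,597),interpolation=2))
E
```

```text
13.85 [0.60919299 0.05525599 0.139599  ] [ 0.51296459 -0.15174448 -0.67193787]
```

View pics/w7.png

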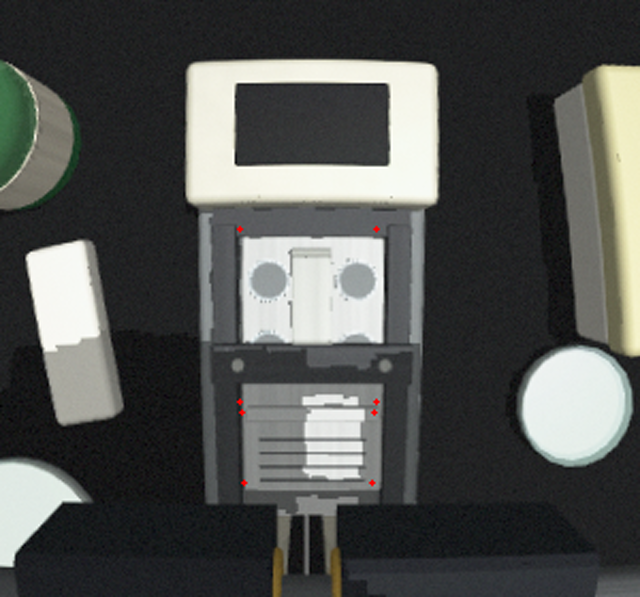

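```bash
python3 - <<'E'
from h import *
m=camera_model("wrist");s=640/300
L=np.array([.5703,.057]);a=np.radians(-4.3);u=np.array([np.cos(a),np.sin(a)])
f=lambda px,z:(ray("wrist",[[px[0]/s+130-.25,px[1]/s-.25]],z,m)[0,:2]-L)@u
for n,p,z in[("bar near 59",(310,382),.0355),("bar far 75",(310,345),.0355),("screw 67",(311,365),.0355),("nose 120",(265,237),.0215),("nose 120",(370,237),.0215),("ridge back 42",(310,406),.034),("tail 10",(300,490),.026),("housing far 192",(310,62),.044)]: print(n,f(p,z).round(4))
E
```

```text
bar near 59 0.0569
bar far 75 0.0721
screw 67 0.0639
nose 120 0.1162
nose 120 0.1163
ridge back 42 0.0466
tail 10 0.0073
housing far 192 0.1856
```

Relative to the bar, the nose is at about 119 mm and the tail at about 10 mm, so the carrier's origin is at about 64.5 mm. It is home, level, and the leaf lies on it. I'll hand it in.

>>> drive_tool(
  increments=[
    [[-1,0,0,0,0],[-1,0,0,0,0],[-1,0,0,0,0]],
  ],
)

```text
time_s: 14.28
tcp_pos: [0.606, 0.0544, 0.1343]
eef_rot: [180.0, 0.1, -4.3]
contact_force: [-0.1, 0.7, -0.2]
gripper_width: 0.0006
gripper_force: 0.0
```

```bash
python3 -c "
from plant import job
print(job.close_job())"
```

```text
the job is handed in; nothing more can be done
None
```

The carrier was pressed down, slid under the bar and leaf spring to the end stop (origin measured at about 64.5 mm, target 65 mm), and the hand lifted clear; the job is handed in at about 14.3 s of the 32 s allowed, and no verdict was returned.

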